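# Re-pin the stay of a bone-drying cabinet

### The job

The glazed door of the specimen drying cabinet stands just ajar, its steel stay hanging loosely by the long slot on the pin on the cabinet's top. Lift the stay off the pin by its ball knob, swing the door wider and drop the round hole nearest the knob over the pin, so that the stay lies level and fully down; then let go. Work by feel: do not force the stay against the pin (keep well under 25 N), and leave the jar, the bone model and the tray where they are.

Things in the scene. Friction and masses are not known exactly. Their poses are not given: they have to be found in the camera images.
- cabinet: Reddish wooden cabinet standing fixed on the table, 280 deep (x) x 420 wide (y) x 180 mm high, closed on top; origin at the centre of its underside, its front with the glazed door looks to its own -x. On its top, 180 mm up, lie the pin plate and a jar.
- hinge (a point): Point on the door's upright hinge axis, fixed to the cabinet at (-150, 190) mm from its origin, at the height of the underside of the level stay (188 mm).
- door (a joint): Door angle in rad: 0 shut, grows as the door swings out to the cabinet's -x about the hinge at its left (+y) side. The stay's pivot on the door's top edge lies 220 mm from the hinge axis: at angle a it is at hinge + 220 mm x (-sin a, -cos a) in the cabinet's axes. The door moves stiffly (about 1.5 N at the stay) and stays where it is left.
- swivel (a joint): Sideways swing in rad of the stay about the upright pivot on the door. In the cabinet's axes the stay points from the pivot along yaw = swivel - door (0: straight back, +x; positive towards +y). It swings freely.
- stay (a joint): Lift in rad of the stay about a level axis through the pivot, at the height of the stay's underside: 0 level and fully down (a stop holds it there), grows as the knob end rises; its weight (160 g) brings it down again. With no hole over the pin it rests on the pin's top at 0.06 rad or more.
- knob (a point): Centre of the black ball knob, 24 mm in diameter, on a 10 mm stem on the stay: the place to grip, from above, fingers one on each side of the bar. 178 mm from the pivot along the bar, 34 mm above the bar's underside. The ball may turn between the fingers as the stay lifts and swings. Its x axis points along the stay, away from the pivot.
- end_hole (a point): Centre, at the underside, of the round hole nearest the knob, 10.5 mm in diameter: the hole to use. 138 mm from the pivot, 40 mm short of the knob. The stay is a steel bar 30 mm wide, 5 mm thick; another round hole of the same size, not wanted, is 108 mm from the pivot.
- slot (a point): Centre, at the underside, of the slot in which the pin stands at the start: 41 mm long along the bar, 11 mm wide, 66 mm from the pivot (its ends at 45.5 and 86.5 mm).
- pin_mark (a point): Middle of the slotted steel plate (46 x 30 mm) on the cabinet's top, (-117, -29) mm from its origin, at the height of the level stay's underside. The upright steel pin, 8 mm thick, its tip tapered to 4.4 mm, is clamped in this plate up to 12 mm either side of the mark along the cabinet's x (y as the mark). It rises 10 mm above the level stay's underside: lift the stay that much there.
- jar_center (a point): Bystander: middle of an amber glass jar, 60 mm across, 85 mm tall, on the cabinet's top behind the stay.
- model: Bystander: three vertebra models on a peg with a round wooden foot 80 mm across, 113 mm tall; origin under the foot.
- tray: Bystander: empty steel tray 200 x 130 x 30 mm; origin under its centre.

How it is judged:
By the outcome, as a careful person would: the job done as asked, in the order asked, and still so for the second after the job is handed in, with the robot touching nothing.
It also fails if it takes over 48 s, if anything falls off the work surface, if the arm or the gripper's body presses on something with over 40 N, if the wrist force passes 120 N, or if a joint passes its speed limit or range.

### The arm

A 6-joint arm with a two-finger parallel gripper is mounted at the origin on the work surface. World frame = base frame: x ahead of the robot, y to its left, z up, the work surface at z = 0. Lengths are in m, angles in rad, forces in N, time in s.
With the tool pointing down it reaches from about 0.375 to 0.9 m from the base axis. Payload 3.1 kg.
Tool frame: the origin (TCP) lies at the very end of the fingers, on their centre line; the grasp point (between the pads) lies 19 mm behind it (manip.grasp_offset is the distance from the TCP to the grasp point, in m); x points along the fingers, z is the direction in which the jaws open and shut, and the axes are right-handed (so a half turn about x gives the same grasp; the last joint's range is limited). The gripper opens to 85 mm and grips with 20 to 120 N. Pads are 22 mm wide; open, the fingers measure 114 mm over their backs; the gripper's body (76 mm by 85 mm) begins 54 mm behind the grasp point. The pads swing forward as they close: fully open they stand 13 mm farther back than shut.
Start: joints at [1.006, 0.527, 1.433, -0, 1.181, -0.178], TCP at [0.235, 0.579, 0.231] pointing down, gripper open.
Joint ranges: [-3.08, 3.08], [-0.75, 2.2], [0.22, 2.44], [-1.43, 4.57], [0, 2.65], [-2.85, 2.85]. Speed limits (rad/s): [2.79, 2.79, 3.14, 3.14, 3.14, 3.14].

### API

Orientations are given as a unit quaternion [x, y, z, w].
In Python, from station import manip gives the robot as it stands.
- The arm moves only by the tool send_rows, never from a script. Its argument "steps" is a list that holds one entry, the list of rows, each a list of 5 numbers: the closure, from 0 (fully open) to 1 (shut), then the shift along the world's x, y, z in m, then the turn about the world's z in rad. A call has 1 to 8 rows; each row is the pose to reach, as a shift and turn from the pose commanded when the call began; what a row does not reach only later rows make up. A row lasts 1/8 s, in which the tool goes at most 62.5 mm and 10.7 degrees, less where a joint would pass 70% of its speed; a pose out of reach is approached as far as the arm can. A call with a gripper value outside its range is refused whole. The fingers move at their own pace and stop on an object; "grip_force" is the grip in N (left out, the last holds). Time passes only in rows, so rows that repeat a pose let the fingers close. It gives the time, the measured TCP pose, the force and the opening at its end, in the units of the state.
- manip.sense(): the state, without advancing time (a new reading comes with each control period).
- manip.snapshot(name): name is "scene" or "top" or "wrist"; returns the picture (420x560x3 uint8, red, green, blue); there is no depth.
- manip.camera_params(name): a dict with "fx", "fy", "cx", "cy" (pixels), "T" (4x4, takes a point from camera to world coordinates); the wrist camera has in their place "tool_from_camera" (4x4, takes a point from camera to tool coordinates, whose origin is the TCP and whose axes are the tool frame's). Camera axes: x right, y down, z forward; pixel columns grow to the right and rows downward; lengths in m; the calibration is good to about 2 mm. A picture is of the moment at which its call begins: read the wrist's pose just before it. camera_params takes no time and is no camera call.
- manip.sign_off(): hands the job in, once; it reports no verdict.
The state is a dict: "t": time; "q": joint angles; "qd": joint speeds; "tau": joint torques, N m; "tcp_pos": TCP position; "tool_rot": TCP orientation; "force": force on the tool from outside, world axes, zero at the start; "ft_torque": the same for the moment, N m; "finger_gap": opening from 0.0 (shut) to 1.0 (fully open).
Only numpy, scipy, OpenCV 4.12 (cv2) and the standard library are available. Lean on these libraries where they do the work, as an engineer would, in place of code of your own. Each camera call takes 0.05 s, during which the arm holds its last target.

## Working session

There is one attempt and no reset: what is moved stays moved. The work goes in short steps, Python scripts to look and compute and a tool call to move; the robot and the scene stay as the last step left them, time stands still between calls to the robot, and variables do not carry over. Pictures are saved under pics/ and viewed, and the job is handed in when it is done.

Besides the shell and the picture viewer there is one more tool, called after "Request:" by a JSON object that holds its "method" and its "body". send_rows: Moves the arm, as the interface text tells. Its arguments: {"type":"object","properties":{"steps":{"type":"array","items":{"type":"array","items":{"type":"array","items":{"type":"number"}}}},"grip_force":{"type":"number"}},"required":["steps"]}

```bash
mkdir -p pics; ls; python3 - <<'E'
from station import manip
import cv2,numpy as np
s=manip.sense(); print(s)
for n in ["scene","top","wrist"]:
    p=manip.snapshot(n); cv2.imwrite(f"pics/{n}0.png",p[:,:,::-1]); 
    print(n,manip.camera_params(n))
E
```

```text
pics
{'t': 0.0, 'q': array([ 1.00652960e+00,  5.28465274e-01,  1.43391456e+00,  1.40154856e-06,
        1.18142129e+00, -1.78498913e-01]), 'qd': array([ 1.05385894e-03, -3.31322083e-04, -1.33985469e-03, -2.08337484e-04,
       -1.06698855e-03, -7.49917187e-05]), 'tau': array([ 8.19490706e-04, -4.42354417e+01, -1.78026491e+01, -2.58733771e-04,
        8.53881327e-03,  1.46514361e-05]), 'tcp_pos': array([0.23474472, 0.57845422, 0.23033029]), 'tool_rot': array([-0.39519599,  0.58728758,  0.3945686 ,  0.58585753]), 'force': array([ 0.18524314, -0.23086842,  0.51267854]), 'ft_torque': array([-0.02347567,  0.02065133,  0.02454582]), 'finger_gap': 1.0049463530566685}
scene {'fx': 424.08670820199654, 'fy': 424.08670820199654, 'cx': 276.85439544276454, 'cy': 217.1654152018622, 'T': array([[-0.46061738,  0.49218751, -0.73863596,  1.52637839],
       [ 0.88753947,  0.24578098, -0.38969911,  0.4920881 ],
       [-0.01026236, -0.83507076, -0.55004683,  0.83892984],
       [ 0.        ,  0.        ,  0.        ,  1.        ]])}
top {'fx': 453.52956737744466, 'fy': 453.52956737744466, 'cx': 281.3079770830399, 'cy': 207.04544550794424, 'T': array([[-0.05675799, -0.97690177,  0.20601328,  0.31398323],
       [-0.99838533,  0.05506265, -0.01395808,  0.00944873],
       [ 0.00229203, -0.20647287, -0.97844964,  1.39992301],
       [ 0.        ,  0.        ,  0.        ,  1.        ]])}
wrist {'fx': 377.84505731097266, 'fy': 377.84505731097266, 'cx': 270.2584200319714, 'cy': 212.36295389177073, 'tool_from_camera': array([[-1.85044412e-04, -3.23641268e-01,  9.46179843e-01,
        -1.42424599e-01],
       [-7.26820218e-04, -9.46179566e-01, -3.23641316e-01,
         8.25406221e-02],
       [ 9.99999719e-01, -7.47590657e-04, -6.01437760e-05,
        -2.29634954e-05],
       [ 0.00000000e+00,  0.00000000e+00,  0.00000000e+00,
         1.00000000e+00]])}
```

View pics/scene0.png

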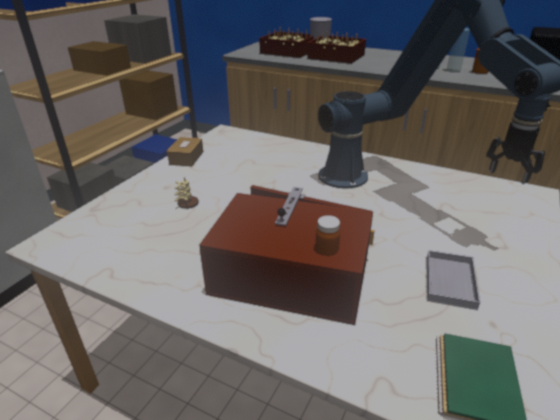

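View pics/top0.png

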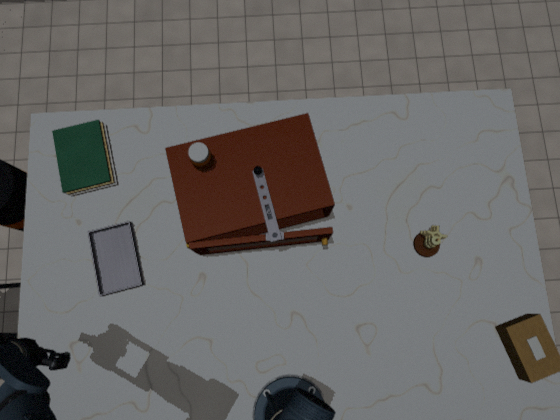

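View pics/wrist0.png

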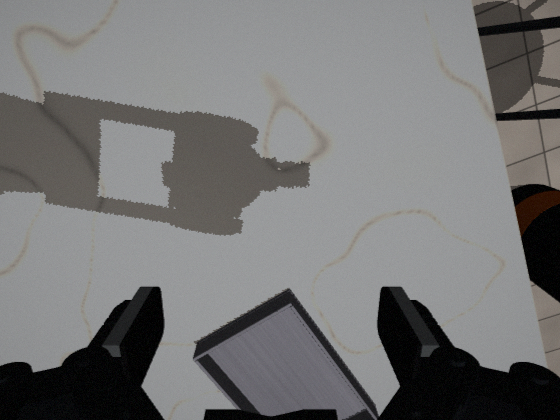

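The top view shows the cabinet's top with corners near (166,147), (307,114), (333,205) and (187,246). The stay runs from about (273,237) to the knob at (258,170), and the jar is at (199,155). Next I'll enlarge it and measure.

```bash
cat > h.py <<'E'
import numpy as np
from station import manip
def ray(n,u,v,s=None):
    c=manip.camera_params(n)
    if n=="wrist":
        from scipy.spatial.transform import Rotation as R
        T=np.eye(4);T[:3,:3]=R.from_quat(s["tool_rot"]).as_matrix();T[:3,3]=s["tcp_pos"];T=T@c["tool_from_camera"]
    else: T=c["T"]
    d=T[:3,:3]@np.array([(u-c["cx"])/c["fx"],(v-c["cy"])/c["fy"],1.]);return T[:3,3],d
def onz(n,u,v,z,s=None):
    o,d=ray(n,u,v,s);return o+d*(z-o[2])/d[2]
def proj(n,p,s=None):
    c=manip.camera_params(n)
    if n=="wrist":
        from scipy.spatial.transform import Rotation as R
        T=np.eye(4);T[:3,:3]=R.from_quat(s["tool_rot"]).as_matrix();T[:3,3]=s["tcp_pos"];T=T@c["tool_from_camera"]
    else: T=c["T"]
    q=np.linalg.inv(T)@np.append(p,1);return c["fx"]*q[0]/q[2]+c["cx"],c["fy"]*q[1]/q[2]+c["cy"]
E
python3 - <<'E'
import cv2
a=cv2.imread("pics/top0.png")[100:260,155:345]
cv2.imwrite("pics/top0z.png",cv2.resize(a,None,fx=4,fy=3.75*4/3.75*0.92,interpolation=cv2.INTER_CUBIC)[:600])
a=cv2.imread("pics/scene0.png")[170:310,195:395]
cv2.imwrite("pics/scene0z.png",cv2.resize(a,None,fx=4,fy=4,interpolation=cv2.INTER_CUBIC))
E
```

```text
(no output)
```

View pics/top0z.png

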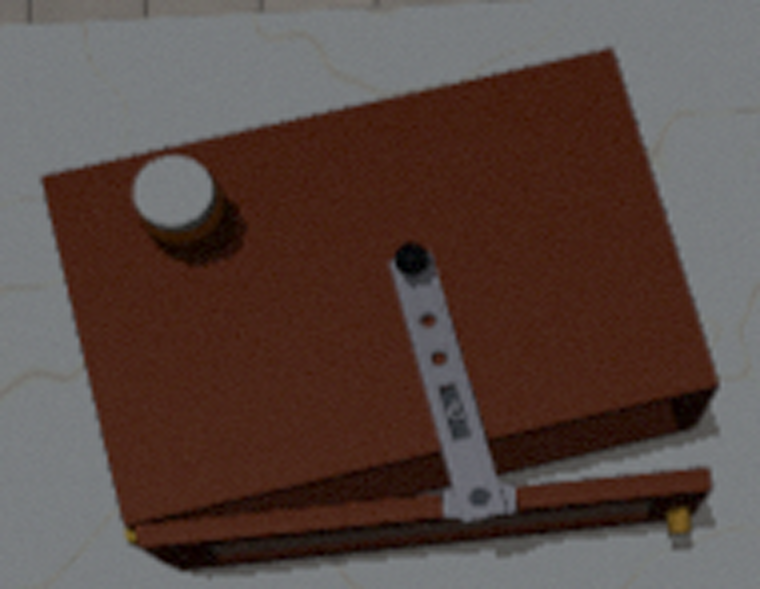

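View pics/scene0z.png

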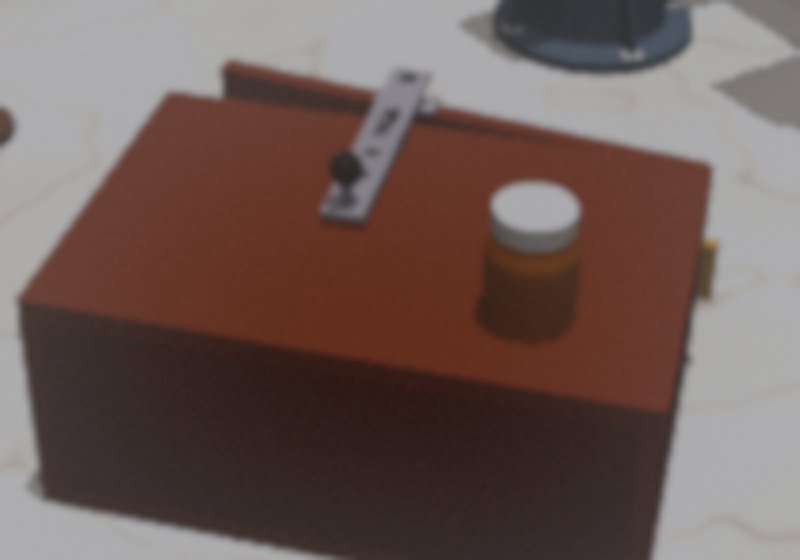

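```bash
cat > c.py <<'E'
from h import *
f=lambda u,v:(155+(u+.5)/4-.5,100+(v+.5)/3.68-.5)
g=lambda u,v:(195+(u+.5)/4-.5,170+(v+.5)/4-.5)
obs=[(42,177,140,210),(612,48,140,-210),(718,385,-140,-210),(128,525,-140,210)]
obs2=[(22,300,140,-210),(665,412,140,210),(710,167,-140,210),(168,94,-140,-210)]
from scipy.optimize import least_squares
P=[onz("top",*f(u,v),.18)[:2] for u,v,_,_ in obs];P2=[onz("scene",*g(u,v),.18)[:2] for u,v,_,_ in obs2]
print(np.round(P,4),np.round(P2,4))
def fit(P,o):
    L=np.array([[x[2],x[3]] for x in o])/1e3;P=np.array(P)
    def r(p):
        c,s=np.cos(p[2]),np.sin(p[2]);return (L@np.array([[c,s],[-s,c]])+p[:2]-P).ravel()
    R=least_squares(r,[.5,0,0]);print(R.x,np.abs(R.fun).max());return R.x
a=fit(P,obs);b=fit(P2,obs2);m=fit(P+P2,obs+obs2)
E
python3 - <<'E'
from c import *
c,s=np.cos(m[2]),np.sin(m[2]);W=lambda x,y:m[:2]+np.array([c*x-s*y,s*x+c*y])/1e3
C=lambda p:np.array([[c,s],[-s,c]])@(np.array(p[:2])-m[:2])*1e3
print("hinge",W(-150,190),"mark",W(-117,-29))
k=onz("top",*f(412,258),.226); k2=onz("scene",*g(346,168),.226);print("knob",k,k2)
pv=onz("top",*f(480,496),.195);print("pivot",pv,C(pv),"r",np.linalg.norm(C(pv)-[-150,190]))
for q in [(428,320),(439,358)]:
    p=onz("top",*f(*q),.199);print(p,np.linalg.norm(p[:2]-pv[:2]))
print(np.linalg.norm(k[:2]-pv[:2]))
d=k[:2]-pv[:2];print("world yaw",np.arctan2(d[1],d[0]),"cab yaw",np.arctan2(d[1],d[0])-m[2])
v=C(pv)-[-150,190];print("door",np.arctan2(-v[0],-v[1]))
print("cab knob",C(k),C(k2), "jar",C(onz("top",*f(174,190),.265)))
E
```

```text
[[ 0.7603  0.3101]
 [ 0.8435 -0.0993]
 [ 0.5705 -0.1536]
 [ 0.488   0.2531]] [[ 0.8443 -0.0926]
 [ 0.7636  0.311 ]
 [ 0.4924  0.2562]
 [ 0.5771 -0.1486]]
[0.66556883 0.07758706 0.20060182] 0.0025014082661177217
[0.66933809 0.08151648 0.20218274] 0.004366388222279749
[0.66745346 0.07955177 0.20138826] 0.005641478297814945
hinge [0.48247934 0.23570738] mark [0.55861891 0.02773439]
knob [0.66719394 0.05052703 0.226     ] [0.6742238  0.05564432 0.226     ]
pivot [0.49380535 0.01440603 0.195     ] [-183.16973858  -29.09435132] r 221.59098884190854
[0.62688062 0.04276426 0.199     ] 0.13606328683900698
[0.59752387 0.03668506 0.199     ] 0.10608434066905308
0.17711106422945996
world yaw 0.20538641444219677 cab yaw 0.0039981575903424715
door 0.15025374440584577
cab knob [ -6.06008993 -28.38623526] [  1.85131053 -24.77854541] jar [ 70.83880109 111.26404593]
```

```bash
cat > plan.py <<'E'
from c import *
from scipy.optimize import brentq
def plan(m,px,r=138):
    H=np.array([-150,190.]);pin=np.array([px,-29.])
    pv=lambda a:H+220*np.array([-np.sin(a),-np.cos(a)])
    a=brentq(lambda a:np.linalg.norm(pv(a)-pin)-r,0.0,1.2)
    p=pv(a);yaw=np.arctan2(*(pin-p)[::-1]);return a,p,yaw
E
python3 - <<'E'
from plan import *
from scipy.spatial.transform import Rotation as R
s=manip.sense();M=R.from_quat(s["tool_rot"]).as_matrix();print(np.round(M,3),"jaw yaw",np.arctan2(M[1,2],M[0,2]))
# knob height by triangulation
o1,d1=ray("top",*f(412,258));o2,d2=ray("scene",*g(346,168))
A=np.c_[d1,-d2];t=np.linalg.lstsq(A,o2-o1,rcond=None)[0];print(o1+t[0]*d1,o2+t[1]*d2)
for px in (-129,-117,-105):
    a,p,y=plan(m,px);print(px,a,p,y,"knob cab",p+178*np.array([np.cos(y),np.sin(y)]),"pivot-start dist x")
E
```

```text
[[ 0.7603  0.3101]
 [ 0.8435 -0.0993]
 [ 0.5705 -0.1536]
 [ 0.488   0.2531]] [[ 0.8443 -0.0926]
 [ 0.7636  0.311 ]
 [ 0.4924  0.2562]
 [ 0.5771 -0.1486]]
[0.66556883 0.07758706 0.20060182] 0.0025014082661177217
[0.66933809 0.08151648 0.20218274] 0.004366388222279749
[0.66745346 0.07955177 0.20138826] 0.005641478297814945
[[-0.001 -0.926  0.376]
 [-0.001  0.376  0.926]
 [-1.     0.    -0.002]] jaw yaw 1.184981940690966
[0.66853543 0.05068304 0.22154143] [0.66779771 0.0523531  0.2213779 ]
-129 0.5424354877483905 [-263.56914882    1.58012728] -0.22344996037992587 knob cab [-89.99444962 -37.86380501] pivot-start dist x
-117 0.4862441206288517 [-252.80790096   -4.50073393] -0.17847694014133283 knob cab [-77.63539103 -36.10123654] pivot-start dist x
-105 0.4298606943381211 [-241.68371835   -9.98523893] -0.1382278889005081 knob cab [-65.38153091 -34.51152495] pivot-start dist x
```

Request:
{"method": "send_rows", "body": {"steps": [[[0,0.03,-0.04,0.05,0.1],[0,0.07,-0.085,0.09,0.25],[0,0.11,-0.135,0.1,0.4],[0,0.15,-0.18,0.1,0.5],[0,0.19,-0.23,0.1,0.59],[0,0.23,-0.28,0.1,0.59],[0,0.27,-0.33,0.1,0.59],[0,0.3,-0.365,0.1,0.59]]]}}

```text
t: 1.15
tcp_pos: [0.5333, 0.2155, 0.3311]
tool_rot: [-0.548, 0.447, 0.548, 0.446]
force: [1.1, -0.1, 0.2]
finger_gap: 0.996
```

Request:
{"method": "send_rows", "body": {"steps": [[[0,0.04,-0.05,0,0],[0,0.08,-0.1,0,0],[0,0.11,-0.135,0,0],[0,0.125,-0.155,0,0],[0,0.133,-0.162,0,0],[0,0.133,-0.162,0,0]]]}}

```text
t: 1.9
tcp_pos: [0.6651, 0.0561, 0.3311]
tool_rot: [-0.548, 0.446, 0.549, 0.446]
force: [-0.2, 0.8, 0.8]
finger_gap: 0.999
```

```bash
python3 - <<'E'
from h import *
import cv2
s=manip.sense();print(s["t"],s["tcp_pos"],s["tool_rot"],s["force"])
p=manip.snapshot("wrist");cv2.imwrite("pics/w1.png",cv2.resize(p[:,:,::-1],(800,600),interpolation=cv2.INTER_CUBIC))
np.save("w1.npy",np.r_[s["tcp_pos"],s["tool_rot"]])
E
```

```text
1.9 [0.66507905 0.05605061 0.3310813 ] [-0.54804935  0.44631437  0.5488993   0.4462678 ] [-0.19322801  0.83242678  0.8219707 ]
```

View pics/w1.png

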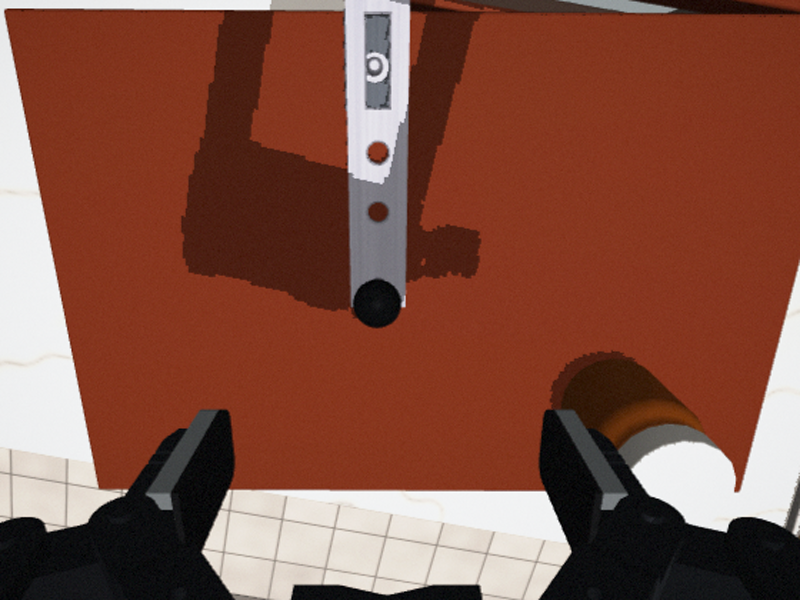

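Clear wrist view (800×600): the knob is at (377,303), the end hole at (378,212) and the other hole at (378,152). The slot runs from (377,13) to (377,108), with the pin standing in it at about (376,67).

```bash
python3 - <<'E'
import cv2
a=cv2.imread("pics/w1.png")[0:230,320:430]
cv2.imwrite("pics/w1z.png",cv2.resize(a,None,fx=2.6,fy=2.6,interpolation=cv2.INTER_CUBIC))
E
python3 - <<'E' | tail -12
from plan import *
a=np.load("w1.npy");s={"tcp_pos":a[:3],"tool_rot":a[3:]}
w=lambda u,v,z:onz("wrist",(u+.5)*.7-.5,(v+.5)*.7-.5,z,s)[:2]
kn=w(377,303,.222);e=w(378,212,.193);h2=w(378,152,.193);sa=w(377,13,.193);sb=w(377,108,.193)
pin=w(376,67,.198)
print("knob",kn,"hole",e,"h2",h2,"slot",sa,sb,"pin",pin)
d=(kn-h2)/np.linalg.norm(kn-h2);print("yaw",np.arctan2(d[1],d[0]))
for n,p in dict(e=e,h2=h2,sa=sa,sb=sb,pin=pin).items(): print(n,"before knob",np.dot(kn-p,d)*1e3, np.cross(d,p-kn)*1e3)
for u,v in [(8,10),(100,488),(738,490)]: print(w(u,v,.18))
E
```

```text
[0.66933809 0.08151648 0.20218274] 0.004366388222279749
[0.66745346 0.07955177 0.20138826] 0.005641478297814945
knob [0.66898889 0.05174182] hole [0.62972032 0.04391979] h2 [0.60027834 0.03798123] slot [0.53941371 0.0252313 ] [0.58004981 0.03340245] pin [0.56248488 0.02947037]
yaw 0.1976541303931552
e before knob 40.04001931219561 0.04141705812527648
h2 before knob 70.07491821509608 0.0
sa before knob 132.25820667611632 -0.549718856846574
sb before knob 90.80873282744479 -0.5173581910727816
pin before knob 108.80381085287635 -0.9236617552039854
[ 0.57229927 -0.15068948]
[ 0.84409016 -0.09739158]
[0.76174816 0.30977041]<stdin>:8: DeprecationWarning: Arrays of 2-dimensional vectors are deprecated. Use arrays of 3-dimensional vectors instead. (deprecated in NumPy 2.0)
```

View pics/w1z.png

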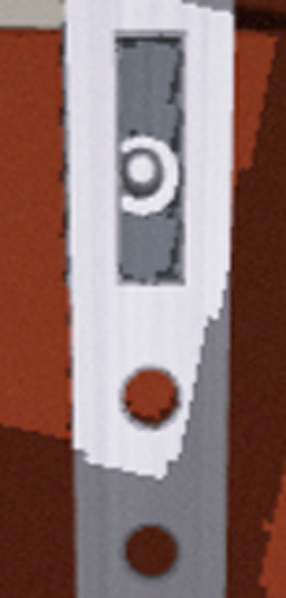

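Request:
{"method": "send_rows", "body": {"steps": [[[0,0.001,0,-0.04,0],[0,0.001,0,-0.09,0],[0,0.001,0,-0.12,0],[0.2,0.001,0,-0.129,0],[0.5,0.001,0,-0.129,0],[0.75,0.001,0,-0.129,0],[0.9,0.001,0,-0.129,0],[0.9,0.001,0,-0.129,0]]], "grip_force": 30}}

```text
t: 2.95
tcp_pos: [0.6682, 0.054, 0.2042]
tool_rot: [0.55, -0.446, -0.547, -0.447]
force: [1.9, -4.3, 4.1]
finger_gap: 0.255
```

Request:
{"method": "send_rows", "body": {"steps": [[[0.9,0,0,0,0],[0.9,0,0,0,0],[0.9,0,0,0,0]]]}}

```text
t: 3.32
tcp_pos: [0.6682, 0.0543, 0.2036]
tool_rot: [0.55, -0.446, -0.547, -0.447]
force: [3.1, -5.0, 5.1]
finger_gap: 0.262
```

```bash
cat > snap.py <<'E'
import sys
from h import *
import cv2
n,o=sys.argv[1:3]
s=manip.sense();print(s["t"],np.round(s["tcp_pos"],4),np.round(s["force"],2),s["finger_gap"])
p=manip.snapshot(n);cv2.imwrite(f"pics/{o}.png",cv2.resize(p[:,:,::-1],(800,600),interpolation=cv2.INTER_CUBIC))
np.save(o+".npy",np.r_[s["tcp_pos"],s["tool_rot"]])
E
python3 snap.py wrist w2
python3 - <<'E' | tail -3
from plan import *
m=np.array([.667,.0796,.2]);c,s=np.cos(.2),np.sin(.2)
W=lambda q:m[:2]+np.array([c*q[0]-s*q[1],s*q[0]+c*q[1]])/1e3
a,p,y=plan(m,-113.3);k=p+178*np.array([np.cos(y),np.sin(y)])
print("door",a,"yaw world",y+.2,"pivot",W(p),"knob",W(k),"pin",W([-113.3,-29]))
E
```

```text
3.325 [0.6682 0.0543 0.2036] [ 3.11 -4.95  5.06] 0.2616263020679408
[0.66933809 0.08151648 0.20218274] 0.004366388222279749
[0.66745346 0.07955177 0.20138826] 0.005641478297814945
door 0.4688692116775298 yaw world 0.0344445005192093 pivot [0.42380172 0.02391643] knob [0.60169614 0.03004634] pin [0.56171987 0.02866883]
```

View pics/w2.png

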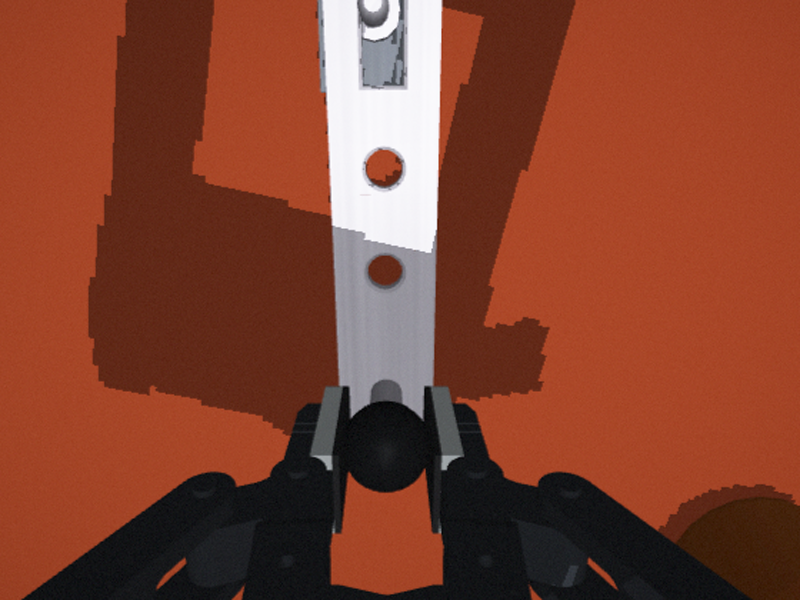

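Request:
{"method": "send_rows", "body": {"steps": [[[0.9,0,-0.0015,0,0],[0.9,-0.001,-0.002,0.004,0],[0.9,-0.002,-0.002,0.009,0]]]}}

```text
t: 3.75
tcp_pos: [0.6658, 0.0533, 0.2105]
tool_rot: [0.549, -0.446, -0.548, -0.447]
force: [6.4, -3.1, -3.9]
finger_gap: 0.257
```

Request:
{"method": "send_rows", "body": {"steps": [[[0.9,-0.001,-0.001,0.005,0],[0.9,-0.0025,-0.0015,0.01,0],[0.9,-0.0025,-0.0015,0.01,0]]]}}

```text
t: 4.12
tcp_pos: [0.6621, 0.0522, 0.2207]
tool_rot: [-0.548, 0.446, 0.549, 0.447]
force: [3.2, -0.5, -0.4]
finger_gap: 0.255
```

Request:
{"method": "send_rows", "body": {"steps": [[[0.9,-0.002,-0.0005,0.007,0],[0.9,-0.0045,-0.001,0.014,0],[0.9,-0.007,-0.0015,0.021,0],[0.9,-0.008,-0.0015,0.024,0],[0.9,-0.008,-0.0015,0.024,0]]]}}

```text
t: 4.75
tcp_pos: [0.6529, 0.0503, 0.2451]
tool_rot: [-0.548, 0.447, 0.549, 0.446]
force: [-1.4, -0.1, -3.0]
finger_gap: 0.254
```

```bash
python3 snap.py wrist w3;python3 snap.py scene s3
```

```text
4.75 [0.6529 0.0503 0.2451] [-1.39 -0.06 -3.  ] 0.25382089977817457
4.8 [0.6531 0.0503 0.2449] [-1.01 -0.4  -3.21] 0.2558923191488887
```

View pics/w3.png

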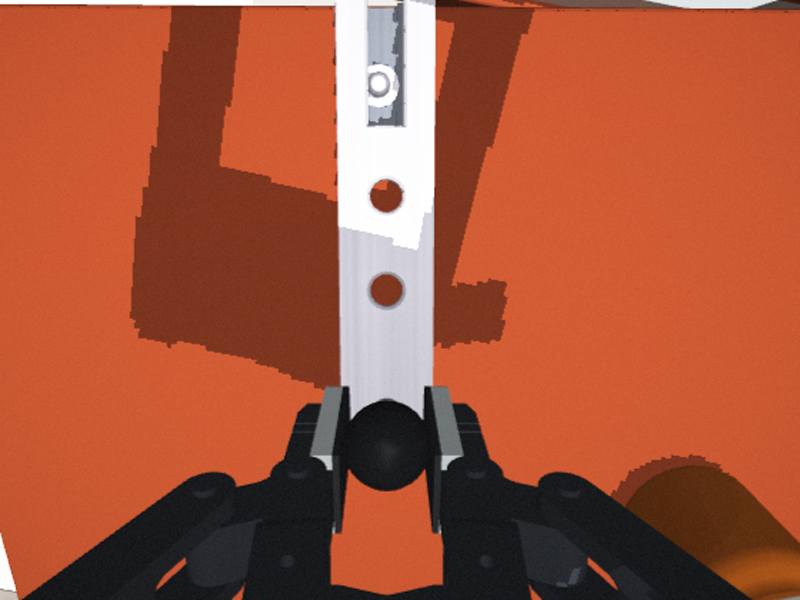

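View pics/s3.png

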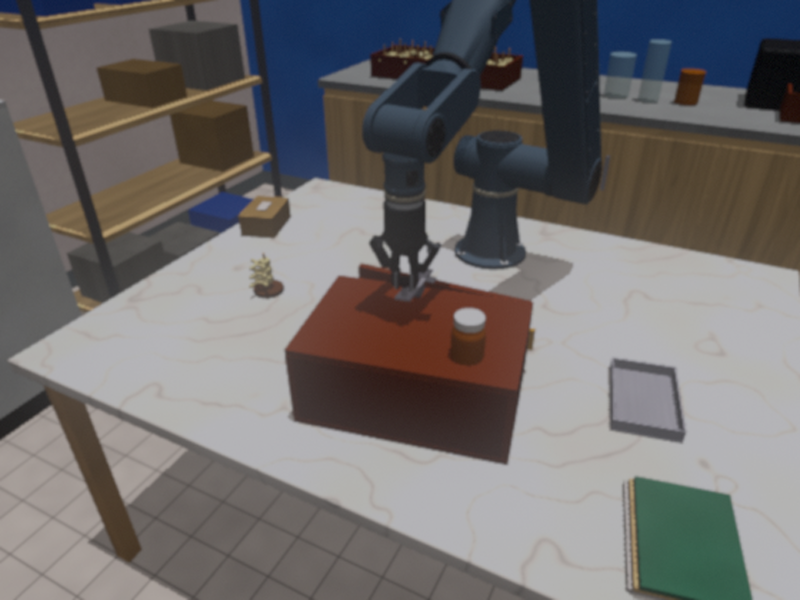

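Request:
{"method": "send_rows", "body": {"steps": [[[0.9,-0.005,-0.0015,0,-0.015],[0.9,-0.012,-0.004,0,-0.035],[0.9,-0.019,-0.006,0,-0.055],[0.9,-0.026,-0.0085,0,-0.075],[0.9,-0.033,-0.011,0,-0.095],[0.9,-0.04,-0.013,0,-0.115],[0.9,-0.047,-0.0155,0,-0.135],[0.9,-0.052,-0.017,0,-0.15]]]}}

```text
t: 5.85
tcp_pos: [0.6013, 0.0331, 0.2453]
tool_rot: [-0.513, 0.487, 0.513, 0.486]
force: [1.8, -1.2, -0.7]
finger_gap: 0.253
```

Request:
{"method": "send_rows", "body": {"steps": [[[0.9,-0.003,-0.001,-0.002,-0.01],[0.9,-0.005,-0.0015,-0.004,-0.015],[0.9,-0.005,-0.0015,-0.004,-0.015]]]}}

```text
t: 6.22
tcp_pos: [0.5963, 0.0318, 0.2408]
tool_rot: [-0.509, 0.491, 0.51, 0.49]
force: [0.1, -0.5, -1.5]
finger_gap: 0.258
```

```bash
python3 snap.py wrist w4;python3 snap.py top t4
```

```text
6.225 [0.5963 0.0318 0.2408] [ 0.13 -0.51 -1.52] 0.25821087584981245
6.275 [0.5963 0.0319 0.2408] [ 0.19 -1.52 -1.19] 0.25668486473551766
```

View pics/w4.png

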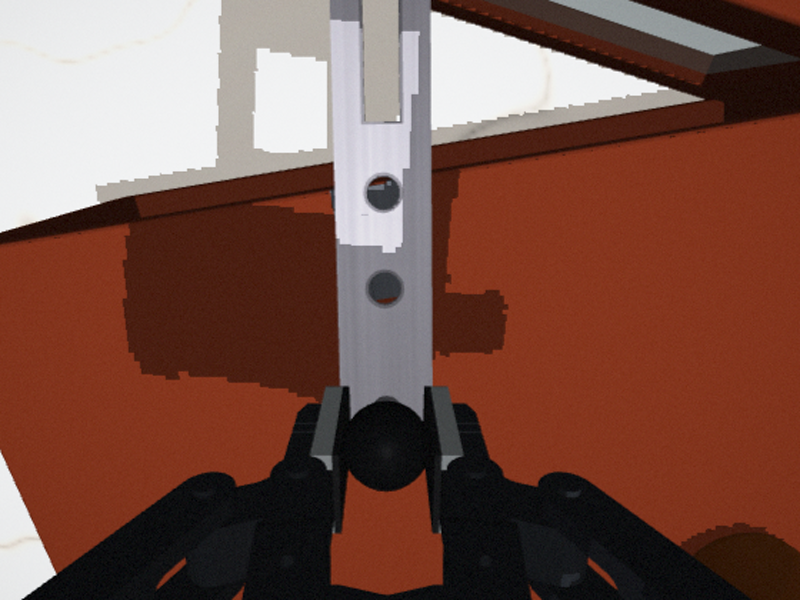

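View pics/t4.png

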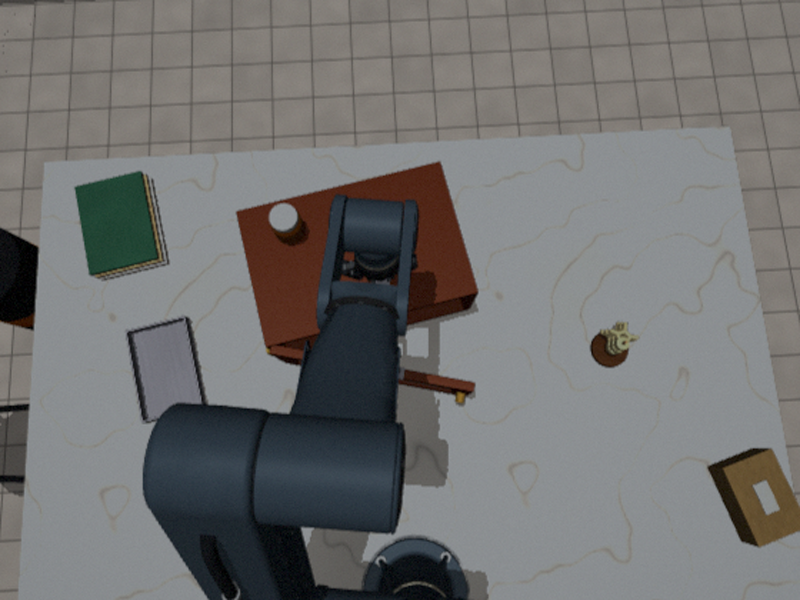

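Now at (800×600) in w4: knob centre (386,445), end hole (384,288), second hole (383,193). The door has swung wider and the jar is undisturbed. I'll solve the stay pose from these three points.

```bash
cat > st.py <<'E'
from h import *
from scipy.optimize import least_squares
def stay(name,kn,e,h2):
    a=np.load(name+".npy");s={"tcp_pos":a[:3],"tool_rot":a[3:]}
    def pts(x):
        L,y=x[2],x[3];d=np.array([np.cos(y),np.sin(y),0]);
        P=lambda r,h:np.r_[x[:2],.188]+d*(r*np.cos(L)-h*np.sin(L))+np.array([0,0,r*np.sin(L)+h*np.cos(L)])
        return P(178,34),P(138,5),P(108,5),P(138,0),P(178,34)
    def sc(x):
        L,y=x[2],x[3];d=np.array([np.cos(y),np.sin(y),0])
        P=lambda r,h:np.r_[x[:2],.188]+d*(r*np.cos(L)-h*np.sin(L))/1e3+np.array([0,0,r*np.sin(L)+h*np.cos(L)])/1e3
        return [P(178,34),P(138,5),P(108,5),P(138,0)]
    ob=[((u+.5)*.7-.5,(v+.5)*.7-.5) for u,v in (kn,e,h2)]
    R=least_squares(lambda x:np.ravel([np.subtract(proj("wrist",p,s),o) for p,o in zip(sc(x),ob)]),[a[0]-.17,a[1],.2,0.1])
    q=sc(R.x);print(name,"pivot",R.x[:2],"L",R.x[2],"yaw",R.x[3],"res px",np.round(R.fun,2));print(" knob",q[0],"knob-tcp",q[0]-a[:3]," hole under",q[3]);return R.x,s
E
python3 - <<'E'
from st import *
w=lambda u,v,z,s:onz("wrist",(u+.5)*.7-.5,(v+.5)*.7-.5,z,s)[:2]
x,s=stay("w1",(377,303),(378,212),(378,152));print("pin",w(375,65.4,.198,s))
x,s=stay("w3",(386,445),(386,290),(386,196));print("pin",w(378,83,.198,s))
stay("w4",(386,445),(384,288),(383,193))
E
```

```text
w1 pivot [0.49441119 0.01693697] L 0.002843020468260974 yaw 0.19762305055479734 res px [ 0.02 -0.01 -0.04  0.01  0.02 -0.  ]
 knob [0.66885112 0.05186623 0.22250592] knob-tcp [ 0.00377207 -0.00418438 -0.10857538]  hole under [0.62972462 0.04403167 0.18839234]
pin [0.56194345 0.02901802]
w3 pivot [0.49211412 0.01668941] L 0.21728677015886316 yaw 0.2032531256772801 res px [ 0.   -0.2  -0.    0.51  0.   -0.28]
 knob [0.65517179 0.05029544 0.25957394] knob-tcp [ 2.27294644e-03 -4.18485244e-05  1.44742996e-02]  hole under [0.62409526 0.0438906  0.21775018]
pin [0.56165677 0.02835792]
w4 pivot [0.43047812 0.02245728] L 0.19225545501345637 yaw 0.05315382095958666 res px [-0.09 -0.18  0.21  0.47 -0.11 -0.26]
 knob [0.59846453 0.03139482 0.25538462] knob-tcp [ 0.00216859 -0.00044908  0.01458432]  hole under [0.56574426 0.02965397 0.21436811]
```

Request:
{"method": "send_rows", "body": {"steps": [[[0.9,-0.003,-0.001,0,-0.01],[0.9,-0.0064,-0.0019,0,-0.02],[0.9,-0.0064,-0.0019,0,-0.02],[0.9,-0.005,-0.0018,-0.005,-0.02],[0.9,-0.003,-0.0017,-0.01,-0.02],[0.9,-0.0014,-0.0016,-0.015,-0.02],[0.9,-0.0014,-0.0016,-0.015,-0.02],[0.9,-0.0014,-0.0016,-0.015,-0.02]]]}}

```text
t: 7.32
tcp_pos: [0.5954, 0.0301, 0.2261]
tool_rot: [-0.505, 0.495, 0.505, 0.495]
force: [0.7, 0.3, -0.2]
finger_gap: 0.255
```

```bash
python3 snap.py wrist w5
```

```text
7.325 [0.5954 0.0301 0.2261] [ 0.71  0.3  -0.18] 0.25547119947139896
```

View pics/w5.png

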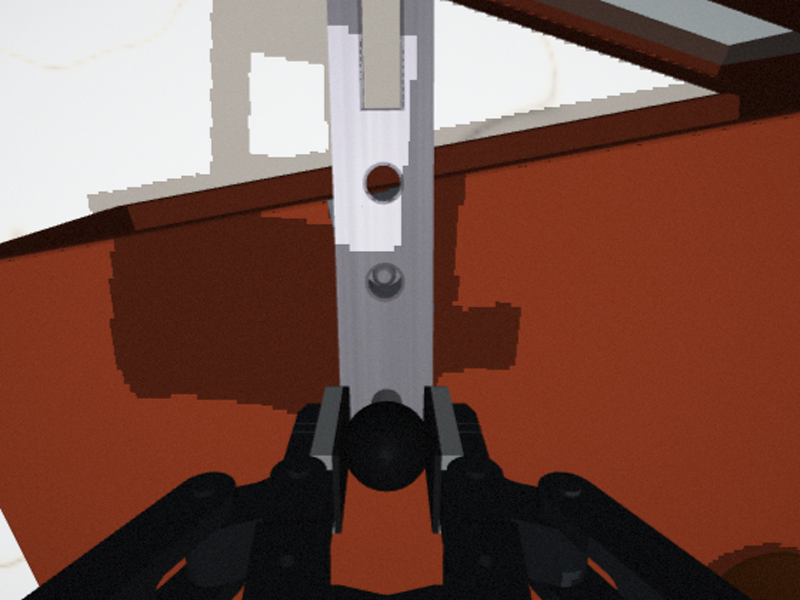

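The pin tip now shows in the end hole, at (384,276) against a hole centre of about (384,281).

```bash
python3 - <<'E'
import cv2
a=cv2.imread("pics/w5.png")[240:320,340:430]
cv2.imwrite("pics/w5z.png",cv2.resize(a,None,fx=6,fy=6,interpolation=cv2.INTER_CUBIC))
from st import *
w=lambda u,v,z,s:onz("wrist",(u+.5)*.7-.5,(v+.5)*.7-.5,z,s)[:2]
x,s=stay("w5",(386,445),(384,281.5),(383,183));print("pin",w(384,276,.198,s))
p=np.array([.5618,.0287])-x[:2];print(np.linalg.norm(p),np.arctan2(p[1],p[0]))
E
```

```text
w5 pivot [0.42401344 0.02408018] L 0.11037929714174809 yaw 0.03226941599352733 res px [-0.08 -0.12  0.21  0.32 -0.11 -0.18]
 knob [0.59709477 0.02966736 0.24140073] knob-tcp [ 0.00173319 -0.00047733  0.01525968]  hole under [0.56110222 0.02850549 0.20320143]
pin [0.56153802 0.0283731 ]
0.13786398323734445 0.03351623162306314
```

View pics/w5z.png

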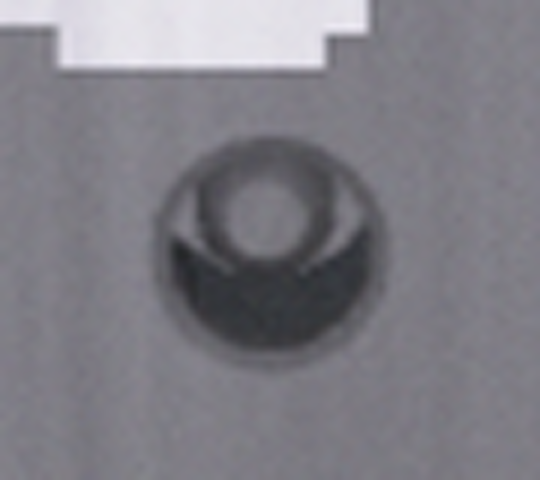

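Request:
{"method": "send_rows", "body": {"steps": [[[0.9,0.0015,0,-0.005,0],[0.9,0.0029,0.0001,-0.0104,0],[0.9,0.0029,0.0001,-0.0104,0]]]}}

```text
t: 7.75
tcp_pos: [0.5983, 0.0302, 0.2153]
tool_rot: [-0.504, 0.495, 0.505, 0.495]
force: [-0.2, 0.3, 0.1]
finger_gap: 0.256
```

Request:
{"method": "send_rows", "body": {"steps": [[[0.9,0.001,0,-0.004,0],[0.9,0.0018,0.0001,-0.0075,0],[0.9,0.0018,0.0001,-0.0075,0],[0.9,0.0018,0.0001,-0.0075,0]]]}}

```text
t: 8.25
tcp_pos: [0.5999, 0.0303, 0.2083]
tool_rot: [-0.505, 0.495, 0.505, 0.495]
force: [-0.7, -0.8, -1.5]
finger_gap: 0.254
```

Request:
{"method": "send_rows", "body": {"steps": [[[0.9,0.0002,0,-0.001,0],[0.9,0.0003,0,-0.002,0],[0.9,0.0003,0,-0.002,0]]]}}

```text
t: 8.62
tcp_pos: [0.6003, 0.0303, 0.2063]
tool_rot: [-0.505, 0.495, 0.505, 0.495]
force: [-1.6, -0.7, -0.9]
finger_gap: 0.255
```

```bash
python3 snap.py wrist w6; python3 - <<'E'
import cv2
a=cv2.imread("pics/w6.png")[100:500,260:510]
cv2.imwrite("pics/w6z.png",cv2.resize(a,None,fx=1.5,fy=1.5,interpolation=cv2.INTER_CUBIC))
E
```

```text
8.625 [0.6003 0.0303 0.2063] [-1.56 -0.74 -0.94] 0.25536268278197866
```

View pics/w6z.png

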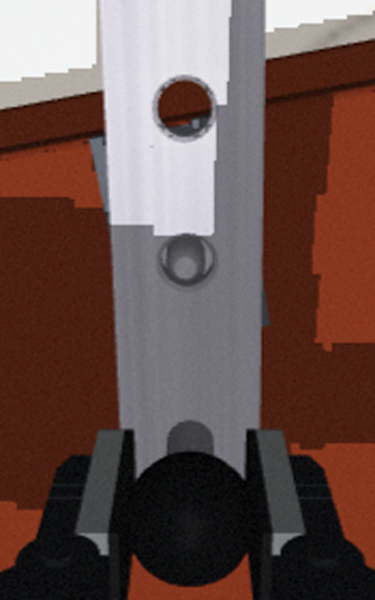

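The pin stands in the end hole at (187,258) of the crop. I'll feel for the stop.

Request:
{"method": "send_rows", "body": {"steps": [[[0.9,0.0001,0,-0.001,0],[0.9,0.0001,0,-0.001,0]]]}}

```text
t: 8.93
tcp_pos: [0.6007, 0.0303, 0.2055]
tool_rot: [-0.505, 0.495, 0.505, 0.495]
force: [-1.3, -0.3, 0.3]
finger_gap: 0.252
```

Request:
{"method": "send_rows", "body": {"steps": [[[0.9,0.0001,0,-0.001,0],[0.9,0.0001,0,-0.001,0]]]}}

```text
t: 9.18
tcp_pos: [0.601, 0.0303, 0.2046]
tool_rot: [0.505, -0.495, -0.505, -0.495]
force: [-2.2, -0.5, 1.3]
finger_gap: 0.257
```

Request:
{"method": "send_rows", "body": {"steps": [[[0.9,-0.0005,0,-0.0008,0],[0.9,-0.0005,0,-0.0008,0],[0.9,-0.0005,0,-0.0008,0]]]}}

```text
t: 9.55
tcp_pos: [0.6009, 0.0304, 0.204]
tool_rot: [0.505, -0.495, -0.504, -0.496]
force: [0.1, 0.5, 2.1]
finger_gap: 0.253
```

Request:
{"method": "send_rows", "body": {"steps": [[[0.6,0,0,0,0],[0.4,0,0,0,0],[0.2,0,0,0,0],[0.1,0,0,0,0],[0.1,0,0,0,0]]]}}

```text
t: 10.18
tcp_pos: [0.6003, 0.0303, 0.2036]
tool_rot: [0.505, -0.495, -0.505, -0.495]
force: [0.3, 0.3, 0.1]
finger_gap: 0.9
```

Request:
{"method": "send_rows", "body": {"steps": [[[0.1,0,0,0.01,0],[0.1,0,0,0.03,0],[0.1,0,0,0.06,0],[0.1,0,0,0.1,0],[0.1,0,0,0.13,0],[0.1,0,0,0.13,0],[0.1,0,0,0.13,0]]]}}

```text
t: 11.05
tcp_pos: [0.5997, 0.0304, 0.3331]
tool_rot: [-0.504, 0.495, 0.505, 0.495]
force: [-0.0, 0.4, -0.1]
finger_gap: 0.9
```

```bash
python3 snap.py wrist w7; python3 snap.py scene s7
```

```text
11.05 [0.5997 0.0304 0.3331] [-0.03  0.37 -0.12] 0.9000185280134976
11.1 [0.5994 0.0304 0.3324] [ 0.23 -0.29 -0.1 ] 0.8995108022905746
```

View pics/w7.png

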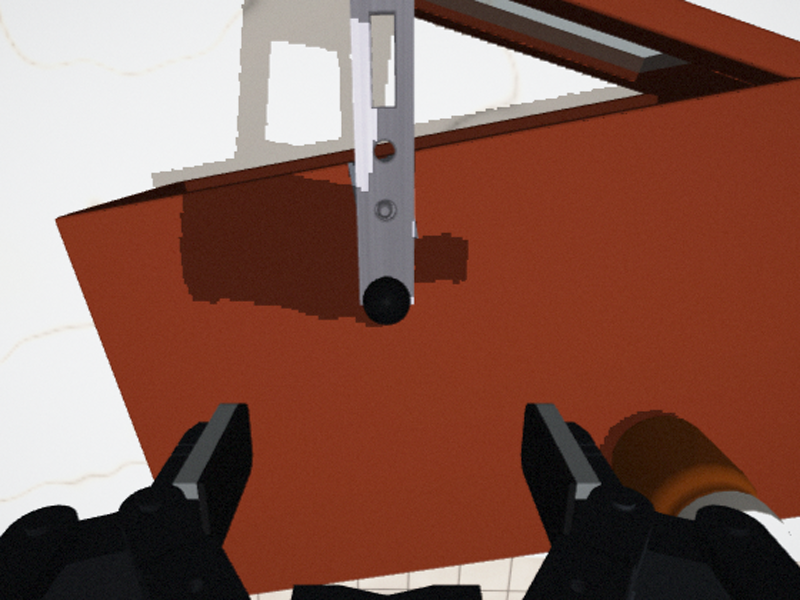

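View pics/s7.png

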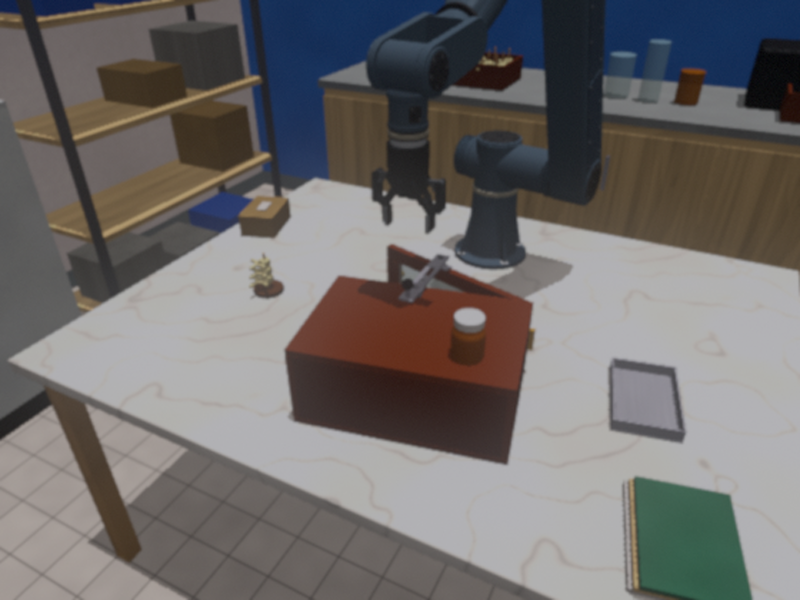

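The gripper is clear. In w7 the pin sits centred in the end hole at (385,210), with the knob at (386,301) and the other hole at (384,151). I'll check that the stay is level.

```bash
python3 - <<'E'
import cv2
from st import *
x,s=stay("w7",(386,301),(385,210),(384.5,150.5))
w=lambda u,v,z:onz("wrist",(u+.5)*.7-.5,(v+.5)*.7-.5,z,s)[:2]
print("pin",w(385.5,209.5,.198),"expected .5618 .0287"); 
a=cv2.imread("pics/w7.png")[130:340,330:440]
cv2.imwrite("pics/w7z.png",cv2.resize(a,None,fx=2.8,fy=2.8,interpolation=cv2.INTER_CUBIC))
a=cv2.imread("pics/s7.png")[230:380,370:560]
cv2.imwrite("pics/s7z.png",cv2.resize(a,None,fx=4,fy=4,interpolation=cv2.INTER_CUBIC))
E
```

```text
w7 pivot [0.42398465 0.02464746] L 0.011357243768893762 yaw 0.029359866263933124 res px [-0.04 -0.17  0.09  0.25 -0.05 -0.08]
 knob [0.60151049 0.0298611  0.22401935] knob-tcp [ 0.00184614 -0.00050706 -0.10909191]  hole under [0.56191628 0.02869828 0.18956727]
pin [0.56087134 0.02887838] expected .5618 .0287
```

View pics/w7z.png

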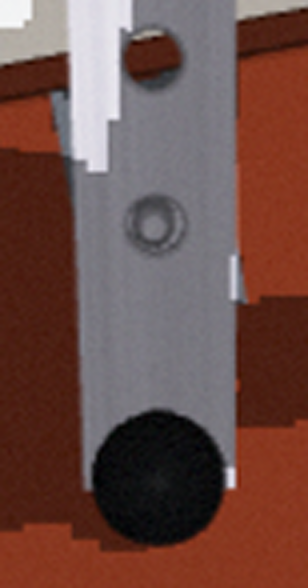

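View pics/s7z.png

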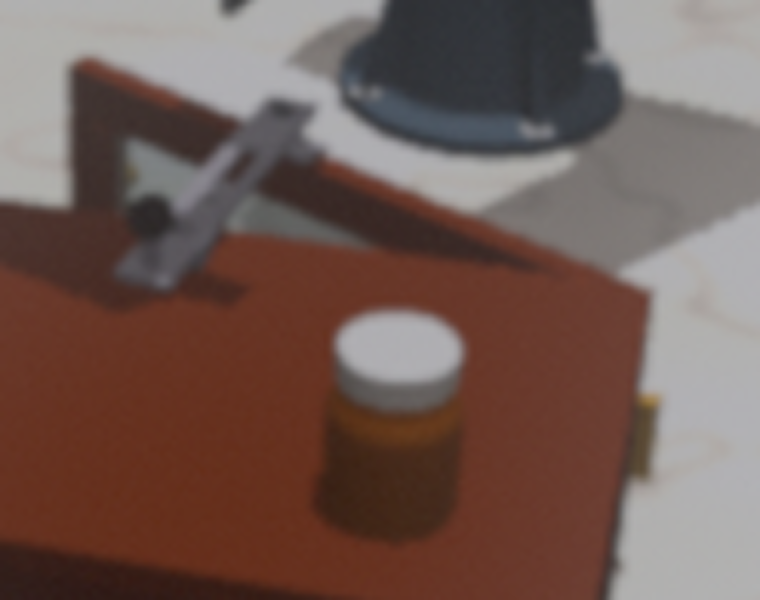

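```bash
python3 - <<'E'
import cv2
from st import *
for n,k,e,h in (("w1",(377,303),(378,212),(378,152)),("w7",(386,301),(385,210),(384.5,150.5))):
    im=cv2.imread(f"pics/{n}.png");g=cv2.cvtColor(im,cv2.COLOR_BGR2GRAY).astype(float)
    print(n,manip.sense()["t"])
    # knob: dark blob
    m=((g<45)).astype(np.uint8);lab=cv2.connectedComponentsWithStats(m[260:345,330:430].copy())
    i=1+lab[2][1:,4].argmax();cn,_=cv2.findContours((lab[1]==i).astype(np.uint8),0,1);c,r=cv2.minEnclosingCircle(max(cn,key=len));K=(c[0]+330,c[1]+260);print("knob",K,r,lab[2][i])
    out=[K]
    for u,v in (e,h):
        # radial edges: strongest drop from bar (outside) to rim
        pts=[]
        for t in np.linspace(0,2*np.pi,48,endpoint=False):
            rr=np.arange(7,15,.25);s=cv2.remap(g.astype(np.float32),(u+rr*np.cos(t)).astype(np.float32)[None],(v+rr*np.sin(t)).astype(np.float32)[None],cv2.INTER_LINEAR)[0]
            d=np.gradient(s);j=d.argmax();pts.append((u+rr[j]*np.cos(t),v+rr[j]*np.sin(t)))
        el=cv2.fitEllipse(np.array(pts,np.float32));print(np.round(el[0],2),np.round(el[1],1));out.append(el[0])
    stay(n,*out)
E
```

```text
w1 11.15
knob (375.40550994873047, 303.8661422729492) 25.124696731567383 [  22   19   49   49 1827]
[377.79 211.51] [20.3 20.4]
[377.69 152.28] [22.3 23.1]
w1 pivot [0.49424195 0.01790607] L 0.010330792654382104 yaw 0.1883768549841806 res px [ 0.14 -0.35 -0.33  0.54  0.18 -0.18]
 knob [0.66873868 0.05117163 0.22383703] knob-tcp [ 0.00365963 -0.00487898 -0.10724427]  hole under [0.62979342 0.04374722 0.18942562]
w7 11.15
knob (366.9539489746094, 289.0) 46.36381530761719 [   0    0   80   66 3330]
[383.94 208.54] [17.  21.9]
[383.07 151.2 ] [21. 24.]
w7 pivot [0.42781511 0.04038043] L -0.1898554438061118 yaw -0.11075236277177444 res px [ 1.26  1.23 -3.32 -2.27  1.94  1.  ]
 knob [0.60792282 0.02035111 0.18779746] knob-tcp [ 0.00825846 -0.01001705 -0.14531381]  hole under [0.56250516 0.02540189 0.16195706]
```

The level estimate of 0.011 rad is within noise, since the known-level start picture gave 0.003–0.010. To settle it, I'll touch the knob's top lightly with shut fingers: if the stay is level, contact should come at z ≈ 0.234.

Request:
{"method": "send_rows", "body": {"steps": [[[1,0.002,-0.0005,0,0],[1,0.002,-0.0005,0,0],[1,0.002,-0.0005,0,0],[1,0.002,-0.0005,0,0],[1,0.002,-0.0005,-0.04,0],[1,0.002,-0.0005,-0.075,0],[1,0.002,-0.0005,-0.09,0],[1,0.002,-0.0005,-0.093,0]]]}}

```text
t: 12.15
tcp_pos: [0.6022, 0.0298, 0.2401]
tool_rot: [-0.504, 0.495, 0.505, 0.495]
force: [-0.4, 0.5, 0.4]
finger_gap: 0.002
```

Request:
{"method": "send_rows", "body": {"steps": [[[1,0,0,0,0],[1,0,0,-0.002,0],[1,0,0,-0.002,0]]]}}

```text
t: 12.52
tcp_pos: [0.6027, 0.0298, 0.2394]
tool_rot: [0.505, -0.495, -0.504, -0.495]
force: [-0.4, -0.5, 0.7]
finger_gap: 0.002
```

Request:
{"method": "send_rows", "body": {"steps": [[[1,0,0,-0.001,0],[1,0,0,-0.001,0]]]}}

```text
t: 12.78
tcp_pos: [0.6023, 0.0298, 0.2377]
tool_rot: [0.505, -0.495, -0.505, -0.495]
force: [1.0, -0.6, -0.9]
finger_gap: -0.002
```

Request:
{"method": "send_rows", "body": {"steps": [[[1,0,0,-0.001,0],[1,0,0,-0.001,0]]]}}

```text
t: 13.02
tcp_pos: [0.6022, 0.0298, 0.2365]
tool_rot: [-0.505, 0.495, 0.505, 0.495]
force: [-0.1, 1.1, -0.9]
finger_gap: -0.003
```

Request:
{"method": "send_rows", "body": {"steps": [[[1,0,0,-0.001,0],[1,0,0,-0.001,0]]]}}

```text
t: 13.28
tcp_pos: [0.6022, 0.0298, 0.2355]
tool_rot: [-0.505, 0.495, 0.505, 0.495]
force: [0.3, -0.0, -0.1]
finger_gap: 0.002
```

Request:
{"method": "send_rows", "body": {"steps": [[[1,0,0,-0.001,0],[1,0,0,-0.001,0]]]}}

```text
t: 13.52
tcp_pos: [0.6022, 0.0298, 0.2345]
tool_rot: [-0.505, 0.495, 0.505, 0.495]
force: [0.6, -0.1, -0.1]
finger_gap: 0.001
```

Request:
{"method": "send_rows", "body": {"steps": [[[1,0,0,-0.0007,0],[1,0,0,-0.0007,0]]]}}

```text
t: 13.78
tcp_pos: [0.6023, 0.0298, 0.2339]
tool_rot: [-0.505, 0.495, 0.505, 0.495]
force: [-0.2, 0.4, 0.8]
finger_gap: -0.002
```

No contact down to 0.2339–0.2345, so the knob's top is at or below its level height and the stay is fully down. I'll back off and hand in.

Request:
{"method": "send_rows", "body": {"steps": [[[1,0,0,0.03,0],[1,0,0,0.07,0],[1,0,0,0.1,0],[1,0,0,0.1,0],[1,0,0,0.1,0]]]}}

```text
t: 14.4
tcp_pos: [0.6016, 0.0299, 0.333]
tool_rot: [-0.504, 0.496, 0.505, 0.495]
force: [0.3, 0.9, -0.3]
finger_gap: -0.002
```

```bash
python3 snap.py wrist w8
```

```text
14.4 [0.6016 0.0299 0.333 ] [ 0.26  0.87 -0.32] -0.0019899232497960907
```

View pics/w8.png

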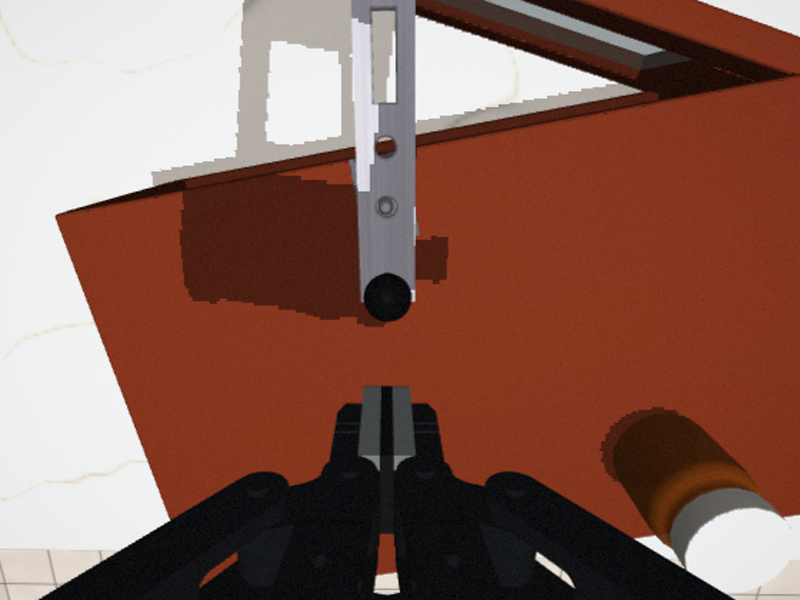

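The pin is still in the end hole, at (386,206). The knob is free at (388,297), the jar is standing, and the gripper is well clear.

```bash
python3 -c "
from station import manip
print(manip.sign_off())"
```

```text
the job is handed in; nothing more can be done
None
```

The stay now hangs by its end hole on the pin, lying level and fully down, with the door swung wider. I let go and handed the job in at about 14.5 s. I lifted the stay off by the knob, swung the door from about 0.15 to about 0.47 rad, and lowered the end hole over the pin.

- **Forces:** The largest wrist reading I saw was about 8 N, during the first grasp and lift. Lowering over the pin stayed under 3 N.
- **Pin in the hole:** After release, the last wrist picture shows the pin in the end hole and the other hole empty.
- **Level:** The picture estimate gave a lift of 0.011 rad. It is no finer than the error, as the level stay at the start read 0.003–0.010. As a second check I lowered the shut fingers over the knob. They met nothing clear down to z ≈ 0.234, where the top of a level knob should be, so the stay is down to within about 1 mm. The fingers were clear again before hand-in.
- **Pin position:** The last reading differed from the earlier ones by about 1 mm, within the calibration error.
- **Sub-pixel fit:** A finer fit of the final picture failed because the knob mask ran into a shadow, so I did not use it.
- **Bystanders:** The jar, bone model and tray look undisturbed in the pictures; I did not measure them again.

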